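# Find the portioner with the worn lever coupling and lock it out

## Task

One of the three sauce portioners has a worn lever coupling. Rock each lever gently, first anticlockwise and then clockwise seen from above, feeling how far it swings freely before the collar beneath resists, never so hard that the collar turns and doses sauce, and leave every lever resting at the clockwise end of its free play. Then slide the lock-out bolt of the portioner with by far the most play fully home, leaving the other two bolts and everything else on the table alone.

Things in the scene. Friction and masses are not known exactly. Their poses are not given: they have to be found in the camera images.
- unit_1: One of three look-alike sauce portioners, fixed to the table: a white plastic box 170 long (x, from -70 at the spout end to +100), 90 wide (y), its flat top deck 100 mm above the table. Origin at table height on the vertical axis about which its lever swings; x points from the spout at the front to the rear, y to the left, z up.
- knob_1 (a point): Centre of the upright round black knob (22 mm diameter, 45 tall) at the end of unit_1's flat steel swing lever, 90 mm from the lever's axis and 148 mm above the table (knob from 126 to 171 mm; the 16 mm wide, 8 mm thick lever arm lies just below it). It swings in a level arc about the unit's axis, within about 25 degrees of straight forward.
- lever_1 (a joint): Angle of unit_1's lever on its collar (rad), anticlockwise from above positive, 0 about mid-play. Free play takes about 1 N at the knob, and the lever stays where it is left. The play's width cannot be seen: 5 to 15 mm at the knob from end to end if sound, 30 to 45 mm in the worn unit, whichever that is today. At each end the collar resists firmly; at about 10 N at the knob it would turn.
- mark_1 (a point): Tip of the pointer tooth on unit_1's aluminium collar (72 mm disc under the lever), 45 mm from the axis, opposite the lever, 112 mm above the table. It stays still while the lever moves in its free play; moving it by 3 mm doses sauce.
- bolt_1 (a joint): Travel of unit_1's lock-out bolt (m): 0 drawn back (towards the unit's -y, right), 0.026 fully home (towards +y, left) against its stop. It slides with about 2 N and stays where it is left.
- tab_1 (a point): Middle of the top of the upright dark steel tab on unit_1's lock-out bolt: tab 14 mm (x) by 10 mm (y), from 104 to 130 mm above the table, on the rear of the deck 78 mm behind the lever's axis. The bolt rod runs along the unit's y, 7 mm above the deck, in two 12 mm high guides 36 mm either side of the middle of the deck; the tab is pushed in +y.
- unit_2: One of three look-alike sauce portioners, fixed to the table: a white plastic box 170 long (x, from -70 at the spout end to +100), 90 wide (y), its flat top deck 100 mm above the table. Origin at table height on the vertical axis about which its lever swings; x points from the spout at the front to the rear, y to the left, z up.
- knob_2 (a point): Centre of the upright round black knob (22 mm diameter, 45 tall) at the end of unit_2's flat steel swing lever, 90 mm from the lever's axis and 148 mm above the table (knob from 126 to 171 mm; the 16 mm wide, 8 mm thick lever arm lies just below it). It swings in a level arc about the unit's axis, within about 25 degrees of straight forward.
- lever_2 (a joint): Angle of unit_2's lever on its collar (rad), anticlockwise from above positive, 0 about mid-play. Free play takes about 1 N at the knob, and the lever stays where it is left. The play's width cannot be seen: 5 to 15 mm at the knob from end to end if sound, 30 to 45 mm in the worn unit, whichever that is today. At each end the collar resists firmly; at about 10 N at the knob it would turn.
- mark_2 (a point): Tip of the pointer tooth on unit_2's aluminium collar (72 mm disc under the lever), 45 mm from the axis, opposite the lever, 112 mm above the table. It stays still while the lever moves in its free play; moving it by 3 mm doses sauce.
- bolt_2 (a joint): Travel of unit_2's lock-out bolt (m): 0 drawn back (towards the unit's -y, right), 0.026 fully home (towards +y, left) against its stop. It slides with about 2 N and stays where it is left.
- tab_2 (a point): Middle of the top of the upright dark steel tab on unit_2's lock-out bolt: tab 14 mm (x) by 10 mm (y), from 104 to 130 mm above the table, on the rear of the deck 78 mm behind the lever's axis. The bolt rod runs along the unit's y, 7 mm above the deck, in two 12 mm high guides 36 mm either side of the middle of the deck; the tab is pushed in +y.
- unit_3: One of three look-alike sauce portioners, fixed to the table: a white plastic box 170 long (x, from -70 at the spout end to +100), 90 wide (y), its flat top deck 100 mm above the table. Origin at table height on the vertical axis about which its lever swings; x points from the spout at the front to the rear, y to the left, z up.
- knob_3 (a point): Centre of the upright round black knob (22 mm diameter, 45 tall) at the end of unit_3's flat steel swing lever, 90 mm from the lever's axis and 148 mm above the table (knob from 126 to 171 mm; the 16 mm wide, 8 mm thick lever arm lies just below it). It swings in a level arc about the unit's axis, within about 25 degrees of straight forward.
- lever_3 (a joint): Angle of unit_3's lever on its collar (rad), anticlockwise from above positive, 0 about mid-play. Free play takes about 1 N at the knob, and the lever stays where it is left. The play's width cannot be seen: 5 to 15 mm at the knob from end to end if sound, 30 to 45 mm in the worn unit, whichever that is today. At each end the collar resists firmly; at about 10 N at the knob it would turn.
- mark_3 (a point): Tip of the pointer tooth on unit_3's aluminium collar (72 mm disc under the lever), 45 mm from the axis, opposite the lever, 112 mm above the table. It stays still while the lever moves in its free play; moving it by 3 mm doses sauce.
- bolt_3 (a joint): Travel of unit_3's lock-out bolt (m): 0 drawn back (towards the unit's -y, right), 0.026 fully home (towards +y, left) against its stop. It slides with about 2 N and stays where it is left.
- tab_3 (a point): Middle of the top of the upright dark steel tab on unit_3's lock-out bolt: tab 14 mm (x) by 10 mm (y), from 104 to 130 mm above the table, on the rear of the deck 78 mm behind the lever's axis. The bolt rod runs along the unit's y, 7 mm above the deck, in two 12 mm high guides 36 mm either side of the middle of the deck; the tab is pushed in +y.
- cup_1: Empty paper cup, 60 mm across, 70 tall, between two units towards the rear; a bystander, origin at its underside.
- cup_2: Empty paper cup, 60 mm across, 70 tall, between two units towards the rear; a bystander, origin at its underside.
- dish_1: Small white dish, 54 mm across, 30 tall, between two units; a bystander, origin at its underside.
- dish_2: Small steel dish, 54 mm across, 30 tall, between two units; a bystander, origin at its underside.
- spoon: Wooden spoon lying at the left; a bystander, origin at its underside.
- timer: White kitchen timer, 58 x 70 x 18 mm, at the right; a bystander, origin at its underside.
Not all that is in view belongs to the job. Leave any purple look-alike of the unit_2 alone.

How it is judged:
On the way, in this order (a step that is already met when the one before it is completed fails the run):
1. the lever with the worn coupling has been rocked to the anticlockwise end of its play (value of joint any of lever_1, lever_2, lever_3 above 0.18 rad), for 0.04 s.
2. and then to the clockwise end of its play (value of joint any of lever_1, lever_2, lever_3 below -0.18 rad), for 0.04 s.
3. then its lock-out bolt has been pushed fully home (((value of joint bolt_1 above 0.022 m and value of joint lever_1 below -0.18 rad) or (value of joint bolt_2 above 0.022 m and value of joint lever_2 below -0.18 rad) or (value of joint bolt_3 above 0.022 m and value of joint lever_3 below -0.18 rad))), for 0.1 s.
At the end, for the whole second after the job is handed in: All three levers rest at the clockwise end of their free play (within about 3 mm at the knob); the bolt of the portioner with the worn coupling, the one with by far the most play, is home (within 4 mm) and the other two bolts are drawn back (within 4 mm) (value of joint each of lever_1, lever_2, lever_3 below -0.025 rad and ((value of joint bolt_1 above 0.022 m and value of joint lever_1 below -0.18 rad and value of joint each of bolt_2, bolt_3 below 0.004 m) or (value of joint bolt_2 above 0.022 m and value of joint lever_2 below -0.18 rad and value of joint each of bolt_1, bolt_3 below 0.004 m) or (value of joint bolt_3 above 0.022 m and value of joint lever_3 below -0.18 rad and value of joint each of bolt_1, bolt_2 below 0.004 m))); the robot touches nothing.
It fails at once if a collar turned (its pointer tooth moved more than 3 mm): sauce dosed (distance of any of mark_1, mark_2, mark_3 from where it was at the start of the episode above 0.003 m).
It fails at once if the bolt of a portioner with a sound coupling was pushed ((value of joint bolt_1 above 0.01 m and value of joint lever_1 above -0.15 rad) or (value of joint bolt_2 above 0.01 m and value of joint lever_2 above -0.15 rad) or (value of joint bolt_3 above 0.01 m and value of joint lever_3 above -0.15 rad)).
It fails at once if a bystander was moved more than 30 mm (distance of any of cup_1, cup_2, dish_1, dish_2, spoon, timer from where it was at the start of the episode above 0.03 m).
It also fails if it takes over 64 s, if anything falls off the work surface, if the arm or the gripper's body presses on something with over 40 N, if the wrist force passes 120 N, or if a joint passes its speed limit or range.

## Robot

A 6-joint arm with a two-finger parallel gripper is mounted at the origin on the work surface. World frame = base frame: x ahead of the robot, y to its left, z up, the work surface at z = 0. Lengths are in m, angles in rad, forces in N, time in s.
With the tool pointing down it reaches from about 0.25 to 0.775 m from the base axis. Payload 4 kg.
Tool frame: the origin (TCP) lies on the centre line of the jaws, within the pads' length; the fingertips stand 19 mm ahead of it and the grasp point (between the pads) is the TCP (r.tip_reach is the distance from the TCP to the fingertips, in m); z points along the fingers, y is the direction in which the jaws open and shut (so a half turn about z gives the same grasp; the last joint's range is limited). The gripper opens to 85 mm and grips with 20 to 120 N. Pads are 22 mm wide; open, the fingers measure 114 mm over their backs; the gripper's body (76 mm by 85 mm) begins 54 mm behind the grasp point. The pads swing forward as they close: fully open they stand 13 mm farther back than shut.
Start: joints at [1.006, 0.087, 1.371, -0, 1.684, -0.103], TCP at [0.245, 0.492, 0.25] pointing down, gripper open.
Joint ranges: [-3.1, 3.1], [-0.76, 2.03], [0.27, 2.55], [-1.08, 4.22], [0.17, 2.65], [-2.57, 2.57]. Speed limits (rad/s): [2.79, 2.79, 3.14, 3.14, 3.14, 3.14].

## Interface

Orientations are given as a rotation vector (axis times angle).
In Python, from station import r, vision, workorder gives the robot as it stands.
- The arm moves only by the tool step_arm, never from a script. Its argument "motion" is a list of rows, each a list of 5 numbers: the shift along the tool's x, y, z in cm, then the turn about the tool's z in rad, then the gripper's target within -1 to 1 (fully open at 1, half-way at 0, shut at -1). In form: [[x, y, z, yaw, jaw], ...]. A call has exactly 8 rows; each row is the pose to reach, as a shift and turn from the pose measured when the call began, along the tool's axes at that moment; what a row does not reach only later rows make up. A row lasts 1/12 s, in which the tool goes at most 41.7 mm and 7.16 degrees, less where a joint would pass 70% of its speed; a pose out of reach is approached as far as the arm can. A call with a gripper value outside its range is refused whole. The fingers move at their own pace and stop on an object; the grip force is fixed at half the most. Time passes only in rows, so rows that repeat a pose let the fingers close, or fill a call up. It gives the time, the measured TCP pose, the force and the opening at its end, in the units of the state.
- r.get_obs(): the state, without advancing time (a new reading comes with each control period).
- vision.grab_frame(name): name is "scene" or "top"; returns the picture (384x512x3 uint8, blue, green, red); there is no depth.
- vision.get_calibration(name): a dict with "K" (3x3 intrinsics, pixels), "D" ([k1, k2, p1, p2, k3] as OpenCV has them; the pictures are not rectified), "R" (3x3) and "t" (3): a world point X has camera coordinates R X + t. Camera axes: x right, y down, z forward; pixel columns grow to the right and rows downward; lengths in m; the calibration is good to about 2 mm. A picture is of the moment at which its call begins. get_calibration takes no time and is no camera call.
- workorder.hand_in(): hands the job in, once; it reports no verdict.
The state is a dict: "time_s": time; "joint_positions": joint angles; "dq": joint speeds; "joint_torque": joint torques, N m; "tool_pos": TCP position; "tcp_rot": TCP orientation; "force": force on the tool from outside, world axes, zero at the start; "ft_torque": the same for the moment, N m; "finger_gap": finger opening in m.
Only numpy, scipy, OpenCV 4.12 (cv2) and the standard library are available. Lean on these libraries where they do the work, as an engineer would, in place of code of your own. Each camera call takes 0.05 s, during which the arm holds its last target. There are 200 camera calls.

## Working session

There is one attempt and no reset: what is moved stays moved. The work goes in short steps, Python scripts to look and compute and a tool call to move; the robot and the scene stay as the last step left them, time stands still between calls to the robot, and variables do not carry over. Pictures are saved under pics/ and viewed, about 8 in all and at most 12, crops included, and the job is handed in when it is done.

Besides the shell and the picture viewer there is one more tool, called after "Emit:" in YAML: its name, and indented under it one key for each argument. step_arm: Moves the arm, as the interface text tells. Its arguments: {"type":"object","properties":{"motion":{"type":"array"}},"required":["motion"]}

```bash
mkdir -p pics; python3 - <<'E'
from station import r, vision
import cv2,numpy as np
for n in("scene","top"):
    im=vision.grab_frame(n);cv2.imwrite(f"pics/{n}0.png",im)
    c=vision.get_calibration(n);print(n,c["K"],c["D"],-np.array(c["R"]).T@c["t"],c["R"])
print(r.get_obs(),r.tip_reach)
E
```

```text
scene [[485.70163323   0.         261.46086973]
 [  0.         485.70163323 193.66955135]
 [  0.           0.           1.        ]] [-0.00238669  0.          0.          0.          0.        ] [1.47776388 0.04657301 1.04325223] [[-0.04280683  0.99907206 -0.00475349]
 [ 0.68185484  0.02573696 -0.7310346 ]
 [-0.7302339  -0.03453446 -0.68232384]]
top [[373.41240154   0.         258.72930961]
 [  0.         373.41240154 194.26800687]
 [  0.           0.           1.        ]] [-0.04610677  0.          0.          0.          0.        ] [ 0.3582757  -0.00404035  1.18937715] [[ 1.38467597e-02 -9.99903789e-01 -8.24832115e-04]
 [-9.92239836e-01 -1.36386791e-02 -1.23588405e-01]
 [ 1.23565265e-01  2.52973023e-03 -9.92333223e-01]]
{'time_s': 0.1, 'joint_positions': array([ 1.00592005e+00,  8.79166695e-02,  1.37214712e+00,  2.70449113e-06,
        1.68362541e+00, -1.03100643e-01]), 'dq': array([ 0.00083951, -0.00185432, -0.0022849 ,  0.00023987, -0.00136044,
        0.00037442]), 'joint_torque': array([ 1.94095519e-03, -3.53011858e+01, -3.14220321e+01, -1.00612524e-04,
        7.84206670e-03,  4.42931946e-05]), 'tool_pos': array([0.24481953, 0.49202925, 0.24921439]), 'tcp_rot': array([-0.71876927, -3.05755322,  0.00310921]), 'force': array([-0.40391671, -0.35966071,  0.07106765]), 'ft_torque': array([ 0.01788055, -0.02518615, -0.02002725]), 'finger_gap': 0.08554826971723696} 0.019
```

View pics/top0.png

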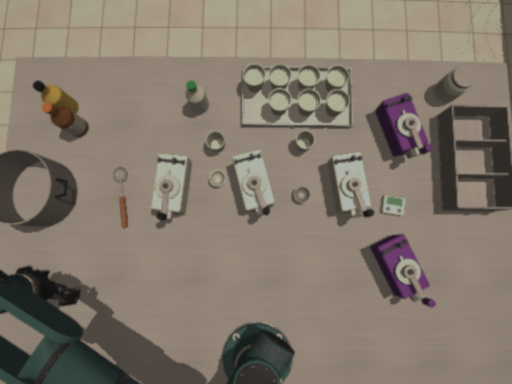

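View pics/scene0.png

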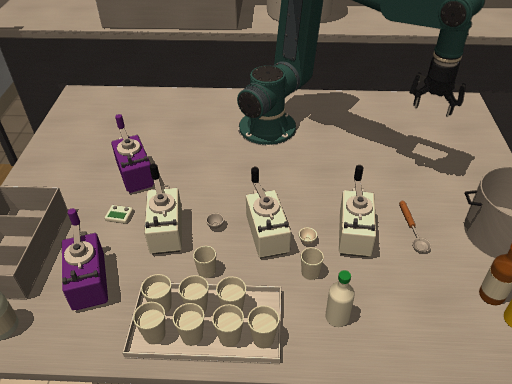

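Three white candidate units appear in the top view at about (170,185), (253,183) and (352,185). The purple look-alikes at (404,125) and (402,268) are excluded. Which number belongs to which unit doesn't matter for the job. Next: a close crop plus measurements.

```bash
cat > h.py <<'E'
import numpy as np,cv2
from station import r,vision
def ray(n,p,z):
    c=vision.get_calibration(n);K,D,R,t=[np.array(c[k],float) for k in("K","D","R","t")]
    u=cv2.undistortPoints(np.array(p,float).reshape(-1,1,2),K,D).reshape(-1,2)
    d=np.c_[u,np.ones(len(u))]@R;o=-R.T@t
    return o+d*((z-o[2])/d[:,2])[:,None]
def proj(n,X):
    c=vision.get_calibration(n);R=np.array(c["R"]);return cv2.projectPoints(np.array(X,float).reshape(-1,1,3),cv2.Rodrigues(R)[0],np.array(c["t"],float),np.array(c["K"]),np.array(c["D"]))[0].reshape(-1,2)
E
python3 - <<'E'
from h import *
im=cv2.imread("pics/top0.png");sc=cv2.imread("pics/scene0.png")
a=cv2.resize(im[145:225,140:390],None,fx=3.2,fy=3.2,interpolation=cv2.INTER_CUBIC)
b=cv2.resize(sc[155:260,135:385],None,fx=3.2,fy=3.2,interpolation=cv2.INTER_CUBIC)
cv2.imwrite("pics/crop.png",np.vstack([a,b]))
hsv=cv2.cvtColor(im,cv2.COLOR_BGR2HSV)
for k,(x0,x1) in enumerate([(145,192),(228,278),(328,378)]):
    s=im[145:225,x0:x1].astype(int);g=s.mean(2)
    w=((g>165)).astype(np.uint8);
    c=max(cv2.findContours(w,0,2)[0],key=cv2.contourArea)+[x0,145]
    (cx,cy),wh,an=cv2.minAreaRect(c);bx=cv2.boxPoints(((cx,cy),wh,an))
    P=ray("top",bx,.1);print("unit",k,wh,P[:,:2].round(4).tolist(),P.mean(0)[:2].round(4))
    d=((g<50)).astype(np.uint8)
    for q in cv2.findContours(d,0,2)[0]:
        if cv2.contourArea(q)>6:
            m=cv2.moments(cv2.drawContours(np.zeros_like(d),[q],-1,1,-1),True);p=[m['m10']/m['m00']+x0,m['m01']/m['m00']+145];print(' dark',np.round(p,1),cv2.contourArea(q),ray("top",[p],.15)[0][:2].round(4),ray("top",[p],.12)[0][:2].round(4))
E
```

```text
unit 0 (26.304372787475586, 19.657569885253906) [[0.5283, 0.3052], [0.5871, 0.2997], [0.5768, 0.2212], [0.5182, 0.2272]] [0.5526 0.2633]
 dark [161.1 215.9] 38.5 [0.4229 0.2705] [0.4248 0.2784]
unit 1 (45.431602478027344, 26.837970733642578) [[0.5825, 0.0694], [0.605, -0.0073], [0.4742, -0.044], [0.4524, 0.0315]] [0.5285 0.0124]
 dark [265.8 210.4] 23.0 [ 0.4425 -0.0216] [ 0.4449 -0.0221]
unit 2 (46.08728790283203, 26.475675582885742) [[0.5858, -0.2261], [0.6028, -0.3042], [0.4676, -0.3281], [0.4513, -0.2512]] [ 0.5269 -0.2774]
 dark [367.8 212.7] 32.0 [ 0.44   -0.3072] [ 0.4424 -0.3159]
```

View pics/crop.png

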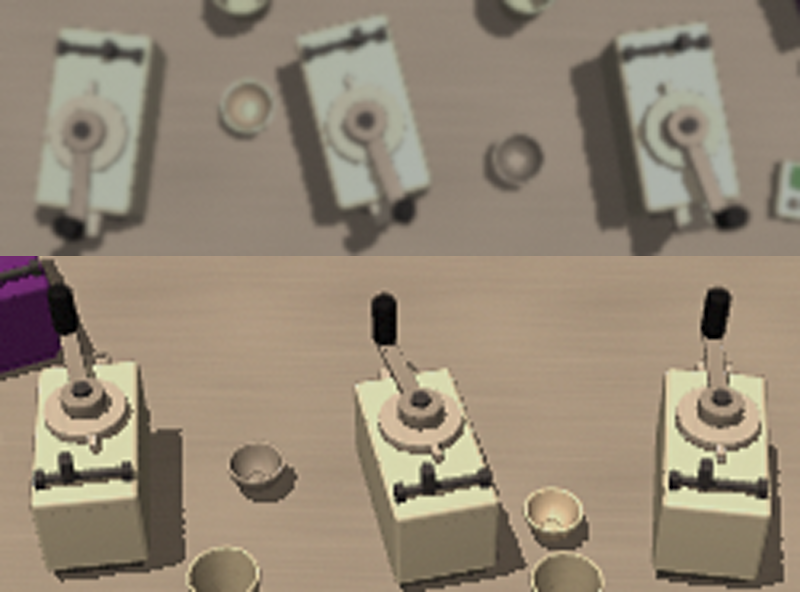

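The crop shows three cream-white units. Knobs are at crop (68,226), (403,210) and (732,215), with tooth tips at (95,84), (349,77) and (661,86). The tabs sit right of centre at (110,47), (358,38) and (682,44). Next I triangulate these across the two views.

```bash
python3 - <<'E'
from h import *
T=lambda p:np.array(p)/3.2+[140,145]-.3
S=lambda p:(np.array(p)-[0,256])/3.2+[135,155]-.3
def tri(a,b):
    A=[];B=[]
    for n,p in(("top",a),("scene",b)):
        q0=ray(n,[p],0)[0];q1=ray(n,[p],.2)[0];d=(q1-q0)/np.linalg.norm(q1-q0);M=np.eye(3)-np.outer(d,d);A.append(M);B.append(M@q0)
    X=np.linalg.solve(sum(A),sum(B));return X,[np.linalg.norm(M@X-b)*1e3 for M,b in zip(A,B)]
pts={"A":[((68,226),(716,312)),((95,84),(720,457)),((82,130),(721,403)),((110,47),(706,463))],
"B":[((403,210),(384,318)),((349,77),(437,455)),((367,121),(421,399)),((358,38),(428,463))],
"C":[((732,215),(62,310)),((661,86),(96,447)),((689,126),(82,394)),((682,44),(66,458))]}
for u,l in pts.items():
    X=[]
    for nm,(a,b) in zip(("knob","tooth","hub","tab"),l):
        x,e=tri(T(a),S(b));X.append(x);print(u,nm,x.round(4),np.round(e,1))
    k,t,h=X[:3]
    l=np.arctan2(*(h-k)[1::-1]);m=np.arctan2(*(t-h)[1::-1])
    print("  R",np.linalg.norm((k-h)[:2]),np.linalg.norm((t-h)[:2]),"lever",l,"tooth",m,"q",l-m)
E
```

```text
A knob [0.4245 0.2708 0.1516] [0.2 0.2]
A tooth [0.559  0.2651 0.1062] [1.4 1.4]
A hub [0.5131 0.2693 0.1253] [0.4 0.4]
A tab [0.589  0.2474 0.1294] [1.6 1.6]
  R 0.08859118737128928 0.046075302632506525 lever -0.017961433518821877 tooth -0.09009936192996623 q 0.07213792841114436
B knob [ 0.4427 -0.0212  0.1509] [0.1 0.1]
B tooth [0.568  0.0293 0.1089] [0.2 0.2]
B hub [0.5238 0.013  0.131 ] [1.4 1.4]
B tab [0.5995 0.0218 0.1316] [1. 1.]
  R 0.08797071270966812 0.04710119569612744 lever 0.398912775739094 tooth 0.3526402041689194 q 0.046272571570174614
C knob [ 0.4421 -0.3079  0.1507] [1. 1.]
C tooth [ 0.5647 -0.2596  0.1039] [0.3 0.3]
C hub [ 0.5239 -0.2776  0.1268] [1.1 1.1]
C tab [ 0.5997 -0.2745  0.1259] [0.5 0.5]
  R 0.0872945062690108 0.04457747715742165 lever 0.35476350984580596 tooth 0.4152369309222078 q -0.060473421076401856
```

```bash
cat >> h.py <<'E'
from scipy.spatial.transform import Rotation as Ro
def go(x,y,z,phi):
    o=r.get_obs();R=Ro.from_rotvec(o["tcp_rot"]).as_matrix();p=o["tool_pos"]
    s=R.T@(np.array([x,y,z])-p)*100
    h=np.arctan2(R[1,1],R[0,1]);d=(h-phi+np.pi/2)%np.pi-np.pi/2
    print("t",o["time_s"],"shift cm",s.round(2),"yaw",round(d,3),"pos",p.round(4),"F",o["force"].round(2),"gap",o["finger_gap"])
E
python3 - <<'E'
from h import *
go(.4245,.2708,.25,np.pi/2-.03)
E
```

```text
t 0.1 shift cm [-25.94 -11.8   -0.06] yaw -0.432 pos [0.2448 0.492  0.2492] F [-0.4  -0.36  0.07] gap 0.08554826971723696
```

Emit:
step_arm:
  motion:
    - [-3.3,-1.5,0,-0.06,0]
    - [-6.6,-3,0,-0.12,0]
    - [-9.9,-4.5,0,-0.18,0]
    - [-13.2,-6,0,-0.24,0]
    - [-16.5,-7.5,0,-0.3,0]
    - [-19.8,-9,0,-0.36,0]
    - [-23.1,-10.5,0,-0.43,0]
    - [-25.9,-11.8,0,-0.43,0]

```text
time_s: 0.77
tool_pos: [0.4251, 0.2689, 0.2489]
tcp_rot: [-0.048, -3.14, 0.004]
force: [0.5, 0.2, -0.5]
finger_gap: 0.0426
```

```bash
python3 - <<'E'
from h import *
go(.4245,.2708,.151,np.pi/2-.03)
E
```

```text
t 0.7667 shift cm [0.05 0.21 9.79] yaw -0.0 pos [0.4251 0.2689 0.2489] F [ 0.51  0.21 -0.55] gap 0.04261921560363035
```

Emit:
step_arm:
  motion:
    - [0,0.2,1,0,0]
    - [0,0.2,2.5,0,0]
    - [0,0.2,4.5,0,0]
    - [0,0.2,6.5,0,0]
    - [0,0.2,8.5,0,0]
    - [0,0.2,9.8,0,0]
    - [0,0.2,9.8,0,0]
    - [0,0.2,9.8,0,0]

```text
time_s: 1.43
tool_pos: [0.424, 0.2706, 0.1496]
tcp_rot: [-0.047, -3.137, 0.006]
force: [0.9, 0.9, -0.0]
finger_gap: 0.0429
```

Emit:
step_arm:
  motion:
    - [0,-0.2,0,0,0]
    - [0,-0.4,0,0,0]
    - [0,-0.6,0,0,0]
    - [0,-0.8,0,0,0]
    - [0,-0.9,0,0,0]
    - [0,-0.9,0,0,0]
    - [0,-0.9,0,0,0]
    - [0,-0.9,0,0,0]

```text
time_s: 2.1
tool_pos: [0.4238, 0.2616, 0.1498]
tcp_rot: [-0.047, -3.137, 0.006]
force: [-0.7, 0.6, 0.8]
finger_gap: 0.043
```

Emit:
step_arm:
  motion:
    - [0,-0.1,0,0,0]
    - [0,-0.15,0,0,0]
    - [0,-0.2,0,0,0]
    - [0,-0.25,0,0,0]
    - [0,-0.3,0,0,0]
    - [0,-0.3,0,0,0]
    - [0,-0.3,0,0,0]
    - [0,-0.3,0,0,0]

```text
time_s: 2.77
tool_pos: [0.4236, 0.2586, 0.1497]
tcp_rot: [-0.047, -3.137, 0.006]
force: [-0.3, 0.4, 0.9]
finger_gap: 0.0427
```

Emit:
step_arm:
  motion:
    - [0,-0.1,0,0,0]
    - [0,-0.15,0,0,0]
    - [0,-0.2,0,0,0]
    - [0,-0.25,0,0,0]
    - [0,-0.3,0,0,0]
    - [0,-0.3,0,0,0]
    - [0,-0.3,0,0,0]
    - [0,-0.3,0,0,0]

```text
time_s: 3.43
tool_pos: [0.4235, 0.2566, 0.1498]
tcp_rot: [-0.047, -3.137, 0.002]
force: [-0.1, 5.2, -0.2]
finger_gap: 0.0431
```

Emit:
step_arm:
  motion:
    - [0,0.4,0,0,0]
    - [0,0.8,0,0,0]
    - [0,1.2,0,0,0]
    - [0,1.6,0,0,0]
    - [0,2.0,0,0,0]
    - [0,2.3,0,0,0]
    - [0,2.3,0,0,0]
    - [0,2.3,0,0,0]

```text
time_s: 4.1
tool_pos: [0.4241, 0.2797, 0.1497]
tcp_rot: [-0.046, -3.137, 0.003]
force: [1.0, 1.2, 0.3]
finger_gap: 0.0424
```

Emit:
step_arm:
  motion:
    - [0,0.1,0,0,0]
    - [0,0.15,0,0,0]
    - [0,0.2,0,0,0]
    - [0,0.25,0,0,0]
    - [0,0.3,0,0,0]
    - [0,0.3,0,0,0]
    - [0,0.3,0,0,0]
    - [0,0.3,0,0,0]

```text
time_s: 4.77
tool_pos: [0.4242, 0.2827, 0.1497]
tcp_rot: [-0.046, -3.137, 0.003]
force: [0.5, -1.2, -0.4]
finger_gap: 0.043
```

Emit:
step_arm:
  motion:
    - [0,0.1,0,0,0]
    - [0,0.15,0,0,0]
    - [0,0.2,0,0,0]
    - [0,0.25,0,0,0]
    - [0,0.3,0,0,0]
    - [0,0.3,0,0,0]
    - [0,0.3,0,0,0]
    - [0,0.3,0,0,0]

```text
time_s: 5.43
tool_pos: [0.4244, 0.2858, 0.1497]
tcp_rot: [-0.046, -3.137, 0.002]
force: [-0.7, 0.7, 0.8]
finger_gap: 0.0431
```

Emit:
step_arm:
  motion:
    - [0,0.1,0,0,0]
    - [0,0.15,0,0,0]
    - [0,0.2,0,0,0]
    - [0,0.25,0,0,0]
    - [0,0.3,0,0,0]
    - [0,0.3,0,0,0]
    - [0,0.3,0,0,0]
    - [0,0.3,0,0,0]

```text
time_s: 6.1
tool_pos: [0.4245, 0.2888, 0.1497]
tcp_rot: [-0.046, -3.137, 0.002]
force: [-0.1, -0.8, 0.6]
finger_gap: 0.0427
```

Emit:
step_arm:
  motion:
    - [0,0.1,0,0,0]
    - [0,0.15,0,0,0]
    - [0,0.2,0,0,0]
    - [0,0.25,0,0,0]
    - [0,0.3,0,0,0]
    - [0,0.3,0,0,0]
    - [0,0.3,0,0,0]
    - [0,0.3,0,0,0]

```text
time_s: 6.77
tool_pos: [0.4245, 0.2909, 0.1496]
tcp_rot: [-0.047, -3.137, 0.006]
force: [-1.3, -5.6, 1.1]
finger_gap: 0.0427
```

Emit:
step_arm:
  motion:
    - [0,-0.6,0,0,0]
    - [0,-1.0,0,0,0]
    - [0,-1.0,-3.5,0,0]
    - [0,-1.0,-7,0,0]
    - [0,-1.0,-10,0,0]
    - [0,-5,-10,-0.1,0]
    - [0,-9,-10,-0.2,0]
    - [0,-13,-10,-0.3,0]

```text
time_s: 7.43
tool_pos: [0.4213, 0.1609, 0.2512]
tcp_rot: [0.435, -3.11, 0.003]
force: [1.1, -0.0, 0.1]
finger_gap: 0.0427
```

```bash
python3 - <<'E'
from h import *
go(.4427,-.0212,.25,np.pi/2+.39)
E
```

```text
t 7.4333 shift cm [  2.94 -18.09   0.15] yaw -0.112 pos [0.4213 0.1609 0.2512] F [ 1.14 -0.04  0.12] gap 0.04269265082239606
```

Emit:
step_arm:
  motion:
    - [0.5,-3.5,0.1,-0.03,0]
    - [1.1,-7,0.1,-0.06,0]
    - [1.7,-10.5,0.1,-0.09,0]
    - [2.3,-14,0.1,-0.11,0]
    - [2.9,-18.1,0.1,-0.11,0]
    - [2.9,-18.1,0.1,-0.11,0]
    - [2.9,-18.1,0.1,-0.11,0]
    - [2.9,-18.1,2,-0.11,0]

```text
time_s: 8.1
tool_pos: [0.4453, -0.0213, 0.2354]
tcp_rot: [-0.603, 3.076, -0.005]
force: [0.4, -0.2, 0.9]
finger_gap: 0.0428
```

```bash
python3 - <<'E'
from h import *
go(.4427,-.0212,.15,np.pi/2+.39)
E
```

```text
t 8.1 shift cm [0.29 0.15 8.53] yaw -0.003 pos [ 0.4453 -0.0213  0.2354] F [ 0.37 -0.24  0.89] gap 0.04278116214570813
```

Emit:
step_arm:
  motion:
    - [0.3,0.1,0,0,0]
    - [0.3,0.1,2,0,0]
    - [0.3,0.1,4,0,0]
    - [0.3,0.1,6,0,0]
    - [0.3,0.1,8,0,0]
    - [0.3,0.1,8.5,0,0]
    - [0.3,0.1,8.5,0,0]
    - [0.3,0.1,8.5,0,0]

```text
time_s: 8.77
tool_pos: [0.4432, -0.0209, 0.1514]
tcp_rot: [-0.605, 3.074, -0.005]
force: [0.3, 0.8, 1.1]
finger_gap: 0.0428
```

Emit:
step_arm:
  motion:
    - [0,-0.2,0,0,0]
    - [0,-0.4,0,0,0]
    - [0,-0.6,0,0,0]
    - [0,-0.8,0,0,0]
    - [0,-1.0,0,0,0]
    - [0,-1.0,0,0,0]
    - [0,-1.0,0,0,0]
    - [0,-1.0,0,0,0]

```text
time_s: 9.43
tool_pos: [0.4469, -0.0303, 0.1514]
tcp_rot: [-0.604, 3.074, -0.005]
force: [-0.4, 0.7, -0.2]
finger_gap: 0.0426
```

Emit:
step_arm:
  motion:
    - [0,-0.1,0,0,0]
    - [0,-0.15,0,0,0]
    - [0,-0.2,0,0,0]
    - [0,-0.25,0,0,0]
    - [0,-0.3,0,0,0]
    - [0,-0.3,0,0,0]
    - [0,-0.3,0,0,0]
    - [0,-0.3,0,0,0]

```text
time_s: 10.1
tool_pos: [0.448, -0.0331, 0.1513]
tcp_rot: [-0.604, 3.074, -0.005]
force: [-0.5, 0.1, -0.6]
finger_gap: 0.0429
```

Emit:
step_arm:
  motion:
    - [0,-0.1,0,0,0]
    - [0,-0.15,0,0,0]
    - [0,-0.2,0,0,0]
    - [0,-0.25,0,0,0]
    - [0,-0.3,0,0,0]
    - [0,-0.3,0,0,0]
    - [0,-0.3,0,0,0]
    - [0,-0.3,0,0,0]

```text
time_s: 10.77
tool_pos: [0.4493, -0.0359, 0.1514]
tcp_rot: [-0.604, 3.074, -0.006]
force: [-0.3, 0.1, -0.2]
finger_gap: 0.0426
```

Emit:
step_arm:
  motion:
    - [0,-0.1,0,0,0]
    - [0,-0.15,0,0,0]
    - [0,-0.2,0,0,0]
    - [0,-0.25,0,0,0]
    - [0,-0.3,0,0,0]
    - [0,-0.3,0,0,0]
    - [0,-0.3,0,0,0]
    - [0,-0.3,0,0,0]

```text
time_s: 11.43
tool_pos: [0.4505, -0.0387, 0.1515]
tcp_rot: [-0.604, 3.074, -0.006]
force: [0.2, 0.6, 0.8]
finger_gap: 0.0425
```

Emit:
step_arm:
  motion:
    - [0,-0.1,0,0,0]
    - [0,-0.15,0,0,0]
    - [0,-0.2,0,0,0]
    - [0,-0.25,0,0,0]
    - [0,-0.3,0,0,0]
    - [0,-0.3,0,0,0]
    - [0,-0.3,0,0,0]
    - [0,-0.3,0,0,0]

```text
time_s: 12.1
tool_pos: [0.4517, -0.0416, 0.1515]
tcp_rot: [-0.604, 3.074, -0.006]
force: [0.8, 0.1, 0.3]
finger_gap: 0.0425
```

Emit:
step_arm:
  motion:
    - [0,-0.1,0,0,0]
    - [0,-0.15,0,0,0]
    - [0,-0.2,0,0,0]
    - [0,-0.25,0,0,0]
    - [0,-0.3,0,0,0]
    - [0,-0.3,0,0,0]
    - [0,-0.3,0,0,0]
    - [0,-0.3,0,0,0]

```text
time_s: 12.77
tool_pos: [0.4529, -0.0445, 0.1516]
tcp_rot: [-0.604, 3.074, -0.007]
force: [0.4, -0.0, -0.0]
finger_gap: 0.0429
```

```bash
python3 - <<'E'
from h import *
sc=vision.grab_frame("scene")
cv2.imwrite("pics/b1.png",cv2.resize(sc[120:270,200:400],None,fx=4,fy=4,interpolation=cv2.INTER_CUBIC))
E
```

```text
(no output)
```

View pics/b1.png

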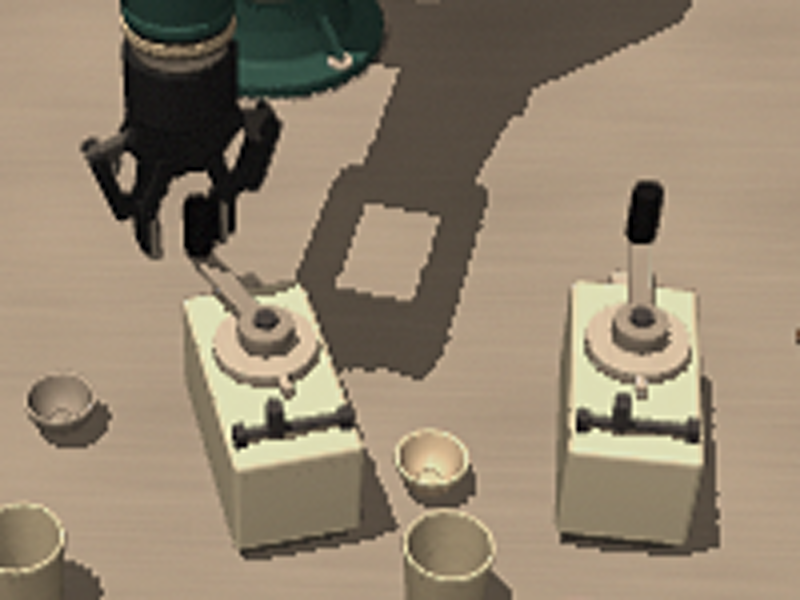

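The knob, at crop (198,225), is between the jaws and being carried by the left finger. The tooth at (290,388) has stayed put, and the lever has clearly turned, so this unit looks worn. I'll keep going.

Emit:
step_arm:
  motion:
    - [0,-0.1,0,0,0]
    - [0,-0.15,0,0,0]
    - [0,-0.2,0,0,0]
    - [0,-0.25,0,0,0]
    - [0,-0.25,0,0,0]
    - [0,-0.25,0,0,0]
    - [0,-0.25,0,0,0]
    - [0,-0.25,0,0,0]

```text
time_s: 13.48
tool_pos: [0.4535, -0.0458, 0.1515]
tcp_rot: [-0.605, 3.074, -0.003]
force: [-1.3, 5.3, 2.0]
finger_gap: 0.0428
```

Emit:
step_arm:
  motion:
    - [0,0.7,0,0,0]
    - [0,1.4,0,0,0]
    - [0,2.0,0,0,0]
    - [0,2.6,0,0,0]
    - [0,3.2,0,0,0]
    - [0,3.8,0,0,0]
    - [0,4.3,0,0,0]
    - [0,4.3,0,0,0]

```text
time_s: 14.15
tool_pos: [0.4368, -0.005, 0.1514]
tcp_rot: [-0.606, 3.074, -0.002]
force: [0.0, -0.9, -0.4]
finger_gap: 0.0428
```

Emit:
step_arm:
  motion:
    - [0,0.1,0,0,0]
    - [0,0.2,0,0,0]
    - [0,0.3,0,0,0]
    - [0,0.4,0,0,0]
    - [0,0.4,0,0,0]
    - [0,0.4,0,0,0]
    - [0,0.4,0,0,0]
    - [0,0.4,0,0,0]

```text
time_s: 14.82
tool_pos: [0.4354, -0.0013, 0.1513]
tcp_rot: [-0.606, 3.074, -0.002]
force: [-0.2, -0.1, 0.8]
finger_gap: 0.0429
```

Emit:
step_arm:
  motion:
    - [0,0.1,0,0,0]
    - [0,0.2,0,0,0]
    - [0,0.3,0,0,0]
    - [0,0.35,0,0,0]
    - [0,0.35,0,0,0]
    - [0,0.35,0,0,0]
    - [0,0.35,0,0,0]
    - [0,0.35,0,0,0]

```text
time_s: 15.48
tool_pos: [0.434, 0.002, 0.1513]
tcp_rot: [-0.606, 3.074, -0.001]
force: [-0.1, -0.4, -0.7]
finger_gap: 0.0427
```

Emit:
step_arm:
  motion:
    - [0,0.1,0,0,0]
    - [0,0.15,0,0,0]
    - [0,0.2,0,0,0]
    - [0,0.25,0,0,0]
    - [0,0.25,0,0,0]
    - [0,0.25,0,0,0]
    - [0,0.25,0,0,0]
    - [0,0.25,0,0,0]

```text
time_s: 16.15
tool_pos: [0.433, 0.0044, 0.1513]
tcp_rot: [-0.606, 3.074, -0.001]
force: [-0.1, -0.5, 0.3]
finger_gap: 0.0428
```

Emit:
step_arm:
  motion:
    - [0,0.1,0,0,0]
    - [0,0.15,0,0,0]
    - [0,0.2,0,0,0]
    - [0,0.25,0,0,0]
    - [0,0.3,0,0,0]
    - [0,0.3,0,0,0]
    - [0,0.3,0,0,0]
    - [0,0.3,0,0,0]

```text
time_s: 16.82
tool_pos: [0.4317, 0.0072, 0.1512]
tcp_rot: [-0.607, 3.074, -0.001]
force: [0.0, 0.1, 0.0]
finger_gap: 0.0427
```

Emit:
step_arm:
  motion:
    - [0,0.1,0,0,0]
    - [0,0.15,0,0,0]
    - [0,0.2,0,0,0]
    - [0,0.25,0,0,0]
    - [0,0.3,0,0,0]
    - [0,0.3,0,0,0]
    - [0,0.3,0,0,0]
    - [0,0.3,0,0,0]

```text
time_s: 17.48
tool_pos: [0.4307, 0.01, 0.1513]
tcp_rot: [-0.606, 3.074, -0.001]
force: [0.7, -1.2, -0.2]
finger_gap: 0.0427
```

Emit:
step_arm:
  motion:
    - [0,0.1,0,0,0]
    - [0,0.15,0,0,0]
    - [0,0.2,0,0,0]
    - [0,0.25,0,0,0]
    - [0,0.25,0,0,0]
    - [0,0.25,0,0,0]
    - [0,0.25,0,0,0]
    - [0,0.25,0,0,0]

```text
time_s: 18.15
tool_pos: [0.4306, 0.0103, 0.1513]
tcp_rot: [-0.605, 3.073, -0.009]
force: [4.0, -7.0, -3.1]
finger_gap: 0.0425
```

Emit:
step_arm:
  motion:
    - [0,-0.6,0,0,0]
    - [0,-1.0,0,0,0]
    - [0,-1.0,-3.5,0,0]
    - [0,-1.0,-7,0,0]
    - [0,-1.0,-10,0,0]
    - [1.5,-5,-10,0,0]
    - [3,-8.5,-10,0,0]
    - [4.5,-12,-10,0,0]

```text
time_s: 18.82
tool_pos: [0.4336, -0.1181, 0.2529]
tcp_rot: [-0.609, 3.07, -0.009]
force: [1.3, 0.1, -0.4]
finger_gap: 0.0428
```

```bash
python3 - <<'E'
from h import *
go(.4421,-.3079,.25,np.pi/2+.37)
E
```

```text
t 18.8167 shift cm [  6.46 -17.87   0.37] yaw 0.021 pos [ 0.4336 -0.1181  0.2529] F [ 1.3   0.06 -0.43] gap 0.042822500288877
```

Emit:
step_arm:
  motion:
    - [1.2,-3.3,0,0.02,0]
    - [2.4,-6.6,0,0.02,0]
    - [3.6,-9.9,0,0.02,0]
    - [4.8,-13.2,0,0.02,0]
    - [6,-16.5,0,0.02,0]
    - [6.5,-17.9,0.3,0.02,0]
    - [6.5,-17.9,0.3,0.02,0]
    - [6.5,-17.9,0.3,0.02,0]

```text
time_s: 19.48
tool_pos: [0.4571, -0.2876, 0.2493]
tcp_rot: [0.522, -3.096, 0.023]
force: [1.0, 0.5, 0.7]
finger_gap: 0.0428
```

```bash
python3 - <<'E'
from h import *
go(.4421,-.3079,.151,np.pi/2+.37)
E
```

```text
t 19.4833 shift cm [ 2.04 -1.29  9.86] yaw -0.036 pos [ 0.4571 -0.2876  0.2493] F [1.04 0.52 0.7 ] gap 0.04283996274947583
```

Emit:
step_arm:
  motion:
    - [2,-1.3,0,-0.04,0]
    - [2,-1.3,0,-0.04,0]
    - [2,-1.3,0,-0.04,0]
    - [2,-1.3,0,-0.04,0]
    - [2,-1.3,0,-0.04,0]
    - [2,-1.3,0,-0.04,0]
    - [2,-1.3,0,-0.04,0]
    - [2,-1.3,0,-0.04,0]

```text
time_s: 20.15
tool_pos: [0.4564, -0.2881, 0.2491]
tcp_rot: [0.529, -3.083, 0.041]
force: [0.2, 0.2, 0.8]
finger_gap: 0.0427
```

```bash
python3 - <<'E'
from h import *
go(.4421,-.3079,.151,np.pi/2+.37);print(r.get_obs()["joint_positions"])
E
```

```text
t 20.15 shift cm [ 1.83 -1.16  9.87] yaw -0.03 pos [ 0.4564 -0.2881  0.2491] F [0.2  0.24 0.76] gap 0.04267219544381599
[-0.65221957  0.05978637  1.40265901 -0.02801788  1.66927474 -2.56571566]
```

Emit:
step_arm:
  motion:
    - [0,0,0,0.12,0]
    - [0,0,0,0.24,0]
    - [0,0,0,0.36,0]
    - [0,0,0,0.48,0]
    - [0,0,0,0.6,0]
    - [0,0,0,0.72,0]
    - [0,0,0,0.84,0]
    - [0,0,0,0.96,0]

```text
time_s: 20.82
tool_pos: [0.4564, -0.2882, 0.249]
tcp_rot: [-0.968, -2.988, 0.046]
force: [0.7, 0.2, 0.4]
finger_gap: 0.0425
```

Emit:
step_arm:
  motion:
    - [0,0,0,0.12,0]
    - [0,0,0,0.24,0]
    - [0,0,0,0.36,0]
    - [0,0,0,0.48,0]
    - [0,0,0,0.6,0]
    - [0,0,0,0.72,0]
    - [0,0,0,0.84,0]
    - [0,0,0,0.96,0]

```text
time_s: 21.48
tool_pos: [0.4563, -0.2883, 0.2489]
tcp_rot: [2.236, 2.188, -0.041]
force: [0.3, 0.1, 1.0]
finger_gap: 0.0426
```

Emit:
step_arm:
  motion:
    - [0,0,0,0.12,0]
    - [0,0,0,0.24,0]
    - [0,0,0,0.36,0]
    - [0,0,0,0.48,0]
    - [0,0,0,0.6,0]
    - [0,0,0,0.72,0]
    - [0,0,0,0.84,0]
    - [0,0,0,0.96,0]

```text
time_s: 22.15
tool_pos: [0.4563, -0.2884, 0.2489]
tcp_rot: [2.986, 0.896, -0.026]
force: [0.3, 0.5, -0.6]
finger_gap: 0.0429
```

```bash
python3 - <<'E'
from h import *
go(.4421,-.3079,.25,np.pi/2+.37);print(r.get_obs()["joint_positions"],r.get_obs()["tcp_rot"])
E
```

```text
t 22.15 shift cm [-2.26  0.85 -0.04] yaw 0.213 pos [ 0.4563 -0.2884  0.2489] F [ 0.31  0.55 -0.56] gap 0.04288578268866627
[-0.65284631  0.06014882  1.40256593 -0.02791741  1.66936018  0.33206545] [ 2.98599733  0.89594792 -0.02642395]
```

Emit:
step_arm:
  motion:
    - [-0.8,0.3,0,0.1,0]
    - [-1.6,0.6,0,0.21,0]
    - [-2.3,0.9,0,0.21,0]
    - [-2.3,0.9,0,0.21,0]
    - [-2.3,0.9,0,0.21,0]
    - [-2.3,0.9,0,0.21,0]
    - [-2.3,0.9,0,0.21,0]
    - [-2.3,0.9,0,0.21,0]

```text
time_s: 22.82
tool_pos: [0.4422, -0.3083, 0.2496]
tcp_rot: [3.062, 0.579, -0.022]
force: [0.7, 0.9, 0.1]
finger_gap: 0.0428
```

```bash
python3 - <<'E'
from h import *
go(.4421,-.3079,.151,np.pi/2+.37);print(r.get_obs()["tcp_rot"])
E
```

```text
t 22.8167 shift cm [ 0.19 -0.26  9.86] yaw 0.004 pos [ 0.4422 -0.3083  0.2496] F [0.72 0.88 0.1 ] gap 0.0428052892063341
[ 3.06171191  0.57938903 -0.02223227]
```

Emit:
step_arm:
  motion:
    - [0.2,-0.3,1,0,0]
    - [0.2,-0.3,3,0,0]
    - [0.2,-0.3,5,0,0]
    - [0.2,-0.3,7,0,0]
    - [0.2,-0.3,9,0,0]
    - [0.2,-0.3,9.8,0,0]
    - [0.2,-0.3,9.8,0,0]
    - [0.2,-0.3,9.8,0,0]

```text
time_s: 23.48
tool_pos: [0.4421, -0.3071, 0.1513]
tcp_rot: [3.062, 0.58, -0.023]
force: [0.1, 0.7, 0.4]
finger_gap: 0.0425
```

Emit:
step_arm:
  motion:
    - [0,0.2,0,0,0]
    - [0,0.4,0,0,0]
    - [0,0.6,0,0,0]
    - [0,0.8,0,0,0]
    - [0,0.9,0,0,0]
    - [0,0.9,0,0,0]
    - [0,0.9,0,0,0]
    - [0,0.9,0,0,0]

```text
time_s: 24.15
tool_pos: [0.4454, -0.3155, 0.1515]
tcp_rot: [3.062, 0.58, -0.023]
force: [-0.2, 0.3, 0.5]
finger_gap: 0.043
```

Emit:
step_arm:
  motion:
    - [0,0.1,0,0,0]
    - [0,0.15,0,0,0]
    - [0,0.2,0,0,0]
    - [0,0.25,0,0,0]
    - [0,0.3,0,0,0]
    - [0,0.3,0,0,0]
    - [0,0.3,0,0,0]
    - [0,0.3,0,0,0]

```text
time_s: 24.82
tool_pos: [0.4465, -0.3183, 0.1515]
tcp_rot: [3.062, 0.58, -0.023]
force: [0.6, 0.5, 0.2]
finger_gap: 0.0427
```

Emit:
step_arm:
  motion:
    - [0,0.1,0,0,0]
    - [0,0.15,0,0,0]
    - [0,0.2,0,0,0]
    - [0,0.25,0,0,0]
    - [0,0.3,0,0,0]
    - [0,0.3,0,0,0]
    - [0,0.3,0,0,0]
    - [0,0.3,0,0,0]

```text
time_s: 25.48
tool_pos: [0.4471, -0.3204, 0.1513]
tcp_rot: [3.064, 0.581, -0.025]
force: [-3.4, 4.0, 2.8]
finger_gap: 0.043
```

Emit:
step_arm:
  motion:
    - [0,-0.4,0,0,0]
    - [0,-0.8,0,0,0]
    - [0,-1.2,0,0,0]
    - [0,-1.6,0,0,0]
    - [0,-2.0,0,0,0]
    - [0,-2.3,0,0,0]
    - [0,-2.3,0,0,0]
    - [0,-2.3,0,0,0]

```text
time_s: 26.15
tool_pos: [0.4387, -0.2989, 0.151]
tcp_rot: [3.064, 0.581, -0.024]
force: [0.2, -0.3, -0.3]
finger_gap: 0.0426
```

Emit:
step_arm:
  motion:
    - [0,-0.1,0,0,0]
    - [0,-0.15,0,0,0]
    - [0,-0.2,0,0,0]
    - [0,-0.25,0,0,0]
    - [0,-0.3,0,0,0]
    - [0,-0.3,0,0,0]
    - [0,-0.3,0,0,0]
    - [0,-0.3,0,0,0]

```text
time_s: 26.82
tool_pos: [0.4377, -0.2961, 0.151]
tcp_rot: [3.064, 0.581, -0.024]
force: [-0.5, -0.5, -1.0]
finger_gap: 0.0426
```

Emit:
step_arm:
  motion:
    - [0,-0.1,0,0,0]
    - [0,-0.15,0,0,0]
    - [0,-0.2,0,0,0]
    - [0,-0.25,0,0,0]
    - [0,-0.25,0,0,0]
    - [0,-0.25,0,0,0]
    - [0,-0.25,0,0,0]
    - [0,-0.25,0,0,0]

```text
time_s: 27.48
tool_pos: [0.4368, -0.2937, 0.1509]
tcp_rot: [3.064, 0.581, -0.024]
force: [0.2, 0.0, -0.0]
finger_gap: 0.0426
```

Emit:
step_arm:
  motion:
    - [0,-0.1,0,0,0]
    - [0,-0.15,0,0,0]
    - [0,-0.2,0,0,0]
    - [0,-0.25,0,0,0]
    - [0,-0.25,0,0,0]
    - [0,-0.25,0,0,0]
    - [0,-0.25,0,0,0]
    - [0,-0.25,0,0,0]

```text
time_s: 28.15
tool_pos: [0.4359, -0.2913, 0.1508]
tcp_rot: [3.064, 0.581, -0.024]
force: [-0.2, 0.4, 0.2]
finger_gap: 0.0425
```

Emit:
step_arm:
  motion:
    - [0,-0.1,0,0,0]
    - [0,-0.15,0,0,0]
    - [0,-0.2,0,0,0]
    - [0,-0.25,0,0,0]
    - [0,-0.25,0,0,0]
    - [0,-0.25,0,0,0]
    - [0,-0.25,0,0,0]
    - [0,-0.25,0,0,0]

```text
time_s: 28.82
tool_pos: [0.4351, -0.2894, 0.1509]
tcp_rot: [3.063, 0.581, -0.023]
force: [1.4, -4.9, -1.1]
finger_gap: 0.0425
```

Emit:
step_arm:
  motion:
    - [0,0.6,0,0,0]
    - [0,1.0,0,0,0]
    - [0,1.0,-3.5,0,0]
    - [0,1.0,-7,0,0]
    - [0,1.0,-10,0,-1]
    - [0,-2.5,-10,0,-1]
    - [0,-6,-10,0,-1]
    - [0,-9.5,-10,0,-1]

```text
time_s: 29.48
tool_pos: [0.401, -0.1973, 0.2494]
tcp_rot: [3.065, 0.58, -0.023]
force: [0.0, 0.4, 0.7]
finger_gap: 0.0001
```

```bash
python3 - <<'E'
from h import *
go(.6067,-.0052,.23,np.pi/2+.26);print(r.get_obs()["joint_positions"])
E
```

```text
t 29.4833 shift cm [ 26.2  -10.4    1.25] yaw 0.114 pos [ 0.401  -0.1973  0.2494] F [0.04 0.4  0.67] gap 5.920285530813392e-05
[-0.56613936 -0.14602735  1.59998255 -0.02653384  1.68291558  0.62783432]
```

Emit:
step_arm:
  motion:
    - [3.3,-1.3,0,0.05,-1]
    - [6.6,-2.6,0,0.11,-1]
    - [9.9,-3.9,0,0.11,-1]
    - [13.2,-5.2,0,0.11,-1]
    - [16.5,-6.5,0,0.11,-1]
    - [19.8,-7.8,0,0.11,-1]
    - [23.1,-9.1,0,0.11,-1]
    - [26.2,-10.4,0,0.11,-1]

```text
time_s: 30.15
tool_pos: [0.6077, -0.0029, 0.2419]
tcp_rot: [3.092, 0.412, -0.023]
force: [1.1, 0.0, 0.6]
finger_gap: -0.0002
```

```bash
python3 - <<'E'
from h import *
go(.6067,-.0052,.18,np.pi/2+.26)
im=vision.grab_frame("top");cv2.imwrite("pics/top2.png",cv2.resize(im[145:225,140:390],None,fx=3.2,fy=3.2,interpolation=cv2.INTER_CUBIC))
E
```

```text
t 30.15 shift cm [-0.05  0.07  6.2 ] yaw 0.005 pos [ 0.6077 -0.0029  0.2419] F [1.1  0.02 0.56] gap -0.00021125140453605074
```

View pics/top2.png

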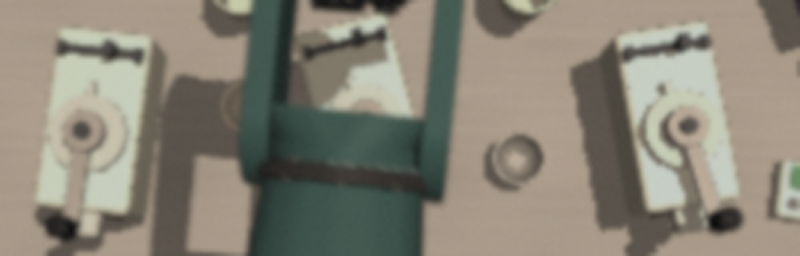

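A and C have their teeth in the original places, (95,84) and (661,87), with both levers swung clockwise. B's tab is visible at (378,38). I'll lower the closed fingers on the tab's -y side.

Emit:
step_arm:
  motion:
    - [0,0.1,1.5,0,-1]
    - [0,0.1,3.5,0,-1]
    - [0,0.1,5.5,0,-1]
    - [0,0.1,7,0,-1]
    - [0,0.1,8,0,-1]
    - [0,0.1,8.5,0,-1]
    - [0,0.1,8.5,0,-1]
    - [0,0.1,8.5,0,-1]

```text
time_s: 30.87
tool_pos: [0.6106, -0.0011, 0.1558]
tcp_rot: [3.096, 0.419, -0.019]
force: [-0.3, 0.6, -0.0]
finger_gap: -0.0001
```

```bash
python3 - <<'E'
from h import *
go(.6067,-.0052,.137,np.pi/2+.26)
im=vision.grab_frame("scene");cv2.imwrite("pics/s2.png",cv2.resize(im[150:260,215:325],None,fx=5,fy=5,interpolation=cv2.INTER_CUBIC))
E
```

```text
t 30.8667 shift cm [-0.46  0.26  1.89] yaw 0.009 pos [ 0.6106 -0.0011  0.1558] F [-0.34  0.57 -0.04] gap -8.636041183847617e-05
```

View pics/s2.png

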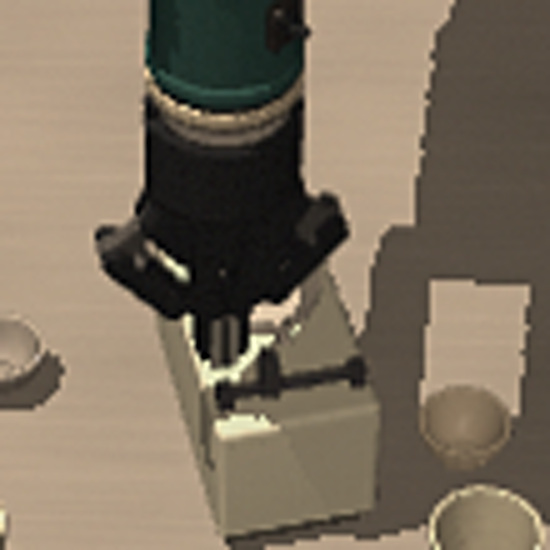

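The closed fingertips at crop (220,362) sit on the right (-y) side of the tab at (268,365), so I lower further and push.

Emit:
step_arm:
  motion:
    - [-0.2,0.2,0,0,-1]
    - [-0.5,0.3,0,0,-1]
    - [-0.5,0.3,0.5,0,-1]
    - [-0.5,0.3,1,0,-1]
    - [-0.5,0.3,1.5,0,-1]
    - [-0.5,0.3,1.8,0,-1]
    - [-0.5,0.3,1.8,0,-1]
    - [-0.5,0.3,1.8,0,-1]

```text
time_s: 31.58
tool_pos: [0.6065, -0.0056, 0.1379]
tcp_rot: [3.096, 0.419, -0.018]
force: [-0.2, 0.5, 0.6]
finger_gap: -0.0004
```

Emit:
step_arm:
  motion:
    - [0,-0.3,0,0,-1]
    - [0,-0.6,0,0,-1]
    - [0,-0.9,0,0,-1]
    - [0,-1.2,0,0,-1]
    - [0,-1.5,0,0,-1]
    - [0,-1.5,0,0,-1]
    - [0,-1.5,0,0,-1]
    - [0,-1.5,0,0,-1]

```text
time_s: 32.25
tool_pos: [0.6026, 0.009, 0.1379]
tcp_rot: [3.096, 0.42, -0.018]
force: [0.1, 0.0, 1.1]
finger_gap: -0.0001
```

Emit:
step_arm:
  motion:
    - [0,-0.3,0,0,-1]
    - [0,-0.6,0,0,-1]
    - [0,-0.9,0,0,-1]
    - [0,-1.2,0,0,-1]
    - [0,-1.2,0,0,-1]
    - [0,-1.2,0,0,-1]
    - [0,-1.2,0,0,-1]
    - [0,-1.2,0,0,-1]

```text
time_s: 32.92
tool_pos: [0.5992, 0.021, 0.1375]
tcp_rot: [3.097, 0.42, -0.018]
force: [0.0, -0.4, -0.1]
finger_gap: 0.0001
```

Emit:
step_arm:
  motion:
    - [0,-0.2,0,0,-1]
    - [0,-0.4,0,0,-1]
    - [0,-0.6,0,0,-1]
    - [0,-0.6,0,0,-1]
    - [0,-0.6,0,0,-1]
    - [0,-0.6,0,0,-1]
    - [0,-0.6,0,0,-1]
    - [0,-0.6,0,0,-1]

```text
time_s: 33.58
tool_pos: [0.5975, 0.027, 0.1374]
tcp_rot: [3.097, 0.42, -0.019]
force: [0.1, -0.6, 0.7]
finger_gap: 0.0002
```

```bash
python3 - <<'E'
from h import *
im=vision.grab_frame("scene");cv2.imwrite("pics/s3.png",cv2.resize(im[150:260,215:325],None,fx=5,fy=5,interpolation=cv2.INTER_CUBIC))
E
```

```text
(no output)
```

View pics/s3.png

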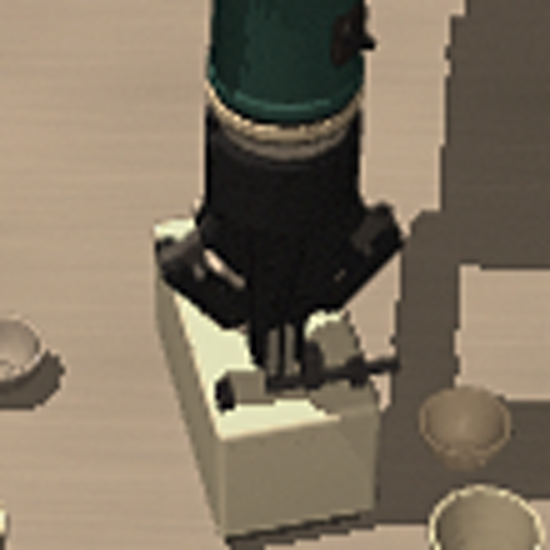

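The tab has moved from crop (268,365) to about (318,360), and the rod now sticks out on the left. I'll push on to the stop.

Emit:
step_arm:
  motion:
    - [0,-0.1,0,0,-1]
    - [0,-0.2,0,0,-1]
    - [0,-0.3,0,0,-1]
    - [0,-0.4,0,0,-1]
    - [0,-0.4,0,0,-1]
    - [0,-0.4,0,0,-1]
    - [0,-0.4,0,0,-1]
    - [0,-0.4,0,0,-1]

```text
time_s: 34.3
tool_pos: [0.5966, 0.0302, 0.1374]
tcp_rot: [3.096, 0.42, -0.018]
force: [0.6, -5.9, 0.2]
finger_gap: 0.0002
```

One more slight press to confirm the stop.

Emit:
step_arm:
  motion:
    - [0,-0.1,0,0,-1]
    - [0,-0.2,0,0,-1]
    - [0,-0.3,0,0,-1]
    - [0,-0.3,0,0,-1]
    - [0,-0.3,0,0,-1]
    - [0,-0.3,0,0,-1]
    - [0,-0.3,0,0,-1]
    - [0,-0.3,0,0,-1]

```text
time_s: 34.97
tool_pos: [0.5965, 0.0306, 0.1375]
tcp_rot: [3.092, 0.417, -0.017]
force: [2.1, -9.5, -0.2]
finger_gap: 0.0002
```

Emit:
step_arm:
  motion:
    - [0,0.7,0,0,-1]
    - [0,1.0,0,0,-1]
    - [0,1.0,-3,0,-1]
    - [0,1.0,-6.5,0,-1]
    - [0,1.0,-10,0,-1]
    - [0,4.5,-11,0,-1]
    - [0,8.5,-11,0,-1]
    - [0,12,-11,0,-1]

```text
time_s: 35.63
tool_pos: [0.63, -0.0825, 0.2522]
tcp_rot: [3.092, 0.421, -0.011]
force: [-0.3, -0.0, -0.9]
finger_gap: -0.0001
```

Emit:
step_arm:
  motion:
    - [-4,0,0,0,-1]
    - [-8,0,0,0,-1]
    - [-12,1,0,0,-1]
    - [-16,2,0,0,-1]
    - [-20,2,0,0,-1]
    - [-20,2,0,0,-1]
    - [-20,2,0,0,-1]
    - [-20,2,0,0,-1]

```text
time_s: 36.3
tool_pos: [0.4431, -0.1545, 0.2547]
tcp_rot: [3.093, 0.422, -0.008]
force: [0.3, 0.1, -0.0]
finger_gap: 0.0
```

```bash
python3 - <<'E'
from h import *
a=cv2.resize(vision.grab_frame("top")[145:225,140:390],None,fx=3.2,fy=3.2,interpolation=cv2.INTER_CUBIC)
b=cv2.resize(vision.grab_frame("scene")[155:260,135:385],None,fx=3.2,fy=3.2,interpolation=cv2.INTER_CUBIC)
cv2.imwrite("pics/end.png",np.vstack([a,b]));print(r.get_obs()["tool_pos"],r.get_obs()["force"])
E
```

```text
[ 0.44381885 -0.15452787  0.25463703] [ 0.61463339 -0.12280165  0.42715051]
```

View pics/end.png

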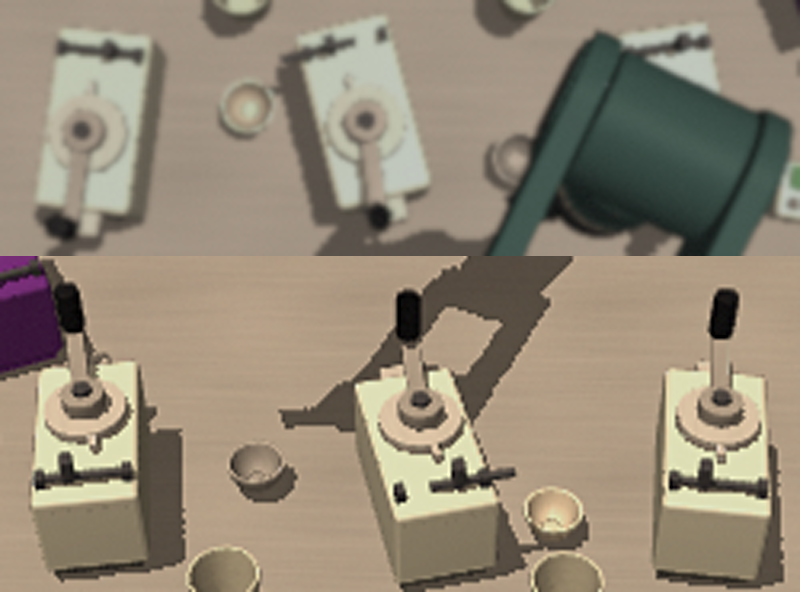

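Final view: B's tab is home at scene crop (459,470), while A's (706,467) and C's (66,463) are still drawn back. All three teeth and the dishes are where they started, and B's lever rests clockwise.

```bash
python3 -c "
from station import workorder
print(workorder.hand_in())"
```

```text
the job is handed in; nothing more can be done
None
```

I found the worn portioner, slid its lock-out bolt fully home, and left all three levers at the clockwise end of their play. The job is handed in at about 36 s of the 64 s allowed; no verdict is reported.

| Unit | Play at the knob | Bolt |
|---|---|---|
| Left | about 13 mm | drawn back |
| Middle (worn) | about 39.5 mm | home against its stop |
| Right | about 12.5 mm | drawn back |

- **Lever forces:** I rocked each lever anticlockwise, then clockwise. Readings at the ends were 5–8 N, below the 10 N at which a collar turns.
- **Bolt:** the middle bolt stopped moving when pressed with about 9.5 N.
- **Last pictures:** the pointer teeth, dishes and cups in view showed no visible movement, and the gripper was clear of everything. The arm hid most of the right unit in the top view, so its final check rests on the scene view and an earlier top picture. I did not check the spoon and timer in the last pictures, but the arm did not reach down near them.
- **Problem on the way:** the wrist joint reached its range limit on the way to the right unit. I turned the gripper half round in the air and carried on.

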